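# Load the specimen cassette and lift it out by its catches

### The arm

A 6-joint arm with a two-finger parallel gripper is mounted at the origin on the work surface. World frame = base frame: x ahead of the robot, y to its left, z up, the work surface at z = 0. Lengths are in mm, angles in rad, forces in N, time in s.
With the tool pointing down it reaches from about 300 to 850 mm from the base axis. Payload 4.2 kg.
Tool frame: the origin (TCP) lies midway between the tips of the shut fingers; the grasp point (between the pads) lies 19 mm behind it; z points along the fingers, y is the line along which they close (so a half turn about z gives the same grasp; the last joint's range is limited). The gripper opens to 91 mm and grips with 3 to 60 N. Pads are 32 mm wide; open, the fingers measure 118 mm over their backs; the gripper's body (76 mm by 178 mm) begins 60 mm behind the grasp point.
Start: joints at [1.241, 0.32, 1.565, -0, 1.257, -0.02], TCP at [175.302, 547.643, 213.976] pointing down, gripper open.
Joint ranges: [-3.11, 3.11], [-0.84, 2.01], [0.21, 2.61], [-1.34, 4.49], [0.05, 2.63], [-2.56, 2.56]. Speed limits (rad/s): [2.57, 2.57, 3.14, 3.14, 3.14, 3.14].

### API

Orientations are given as a unit quaternion [w, x, y, z].
In Python, from cell import manip, grab_frame gives the robot as it stands.
- The arm moves only by the tool jog_arm, never from a script. Its argument "targets" is a list of rows, each a list of 3 entries, a list of its own where there are three numbers: the shift along the tool's x, y, z in m, then the turn, a rotation vector about the tool's x, y, z in rad, then the opening, from 0 (shut) to 1 (fully open). A call has 1 to 12 rows; each row shifts and turns the commanded pose from where the row before left it, along the tool's axes as they then stand; what a row does not reach is not made up. A row lasts 1/10 s, in which the tool goes at most 50 mm and 8.59 degrees, less where a joint would pass 70% of its speed; a pose out of reach is approached as far as the arm can. A call with a gripper value outside its range is refused whole. The fingers move at their own pace and stop on an object; "squeeze" is the grip in N (left out, the last holds). Time passes only in rows, so rows that do not move let the fingers close. It gives the time, the measured TCP pose, the force, the opening and the grip force at its end, in the units of the state.
- manip.sense(): the state, without advancing time (a new reading comes with each control period).
- grab_frame(name): name is "scene" or "side" or "wrist"; returns a dict with "frame" (480x640x3 uint8, red, green, blue), "fx", "fy", "cx", "cy" (pixels), "R" (3x3) and "t" (3): a world point X has camera coordinates R X + t. Camera axes: x right, y down, z forward; pixel columns grow to the right and rows downward; lengths in mm; the calibration is good to about 2 mm. A picture is of the moment at which its call begins. There is no depth.
- manip.job_done(): hands the job in; it is judged then, once.
The state is a dict: "time_s": time; "joint_pos": joint angles; "joint_vel": joint speeds; "joint_efforts": joint torques, N m; "tool_pos": TCP position; "ee_rot": TCP orientation; "force": force on the tool from outside, world axes, zero at the start; "moment": the same for the moment, N m; "gripper_width": finger opening in mm; "grasp_force": force on a finger pad.
Only numpy, scipy, OpenCV 4.12 (cv2) and the standard library are available. Lean on these libraries where they do the work, as an engineer would, in place of code of your own. Each camera call takes 0.05 s, during which the arm holds its last target. There are 200 camera calls.

### The job

Take the two specimen mounts from the shallow steel tray and set them down, one each, in the two empty pockets of the cassette in the loading dock, so that its row of four is complete; do not drop them from a height. Then pinch the two spring catches of the cassette together with the fingers and lift it level out of the dock, to 12 cm or so above the bench. Finish while holding it there by the pinched catches, all four mounts in their pockets, and leave the jar, the beaker and the mouse where they are.

Things in the scene. Friction and masses are not known exactly. Their poses are not given: they have to be found in the camera images.
- dock: Fixed aluminium base plate 96 x 196 x 6 mm that holds the cassette; origin at the centre of its underside on the bench, long side along its y; turned about z by up to 0.5 rad either way, left or right of the tray. Low guides (to 14 mm above the bench) stand round the cassette with about 1 mm of play.
- keeper (a point): Centre of the lip top of the keeper on the dock's -x side, 30 mm above the bench; a like one stands on the +x side. Dark steel, 30 mm along y, at the middle of each long side; its lip (5 mm thick) reaches in to 31.5 mm from the dock's centre line, over the tongue of the cassette's catch, and holds it down. Keep fingertips above it.
- cassette: Loose grey plastic cassette, 0.17 to 0.3 kg empty, plate 46 x 176 x 12 mm (x, y, z), origin at the centre of its underside, z up; starts latched in the dock, axes along the dock's, underside 6 mm above the bench. Four round pockets in a row along y, 28 mm wide, 7 mm deep, rims chamfered 2 mm; between the second and third stands a handle block 34 x 20 mm, top 54 mm above the underside.
- catch_near (a joint): Black spring catch on the handle block's -x side, sliding in along the cassette's x: 0 out (latched), 0.006 m fully in; free of the keeper above about 0.0045. Spring 2 N at 0, 4.4 N fully in; then a firm stop takes the grip (20 to 30 N is suitable). With both fully in the cassette lifts straight up freely, carried by friction on the pads; else the keepers hold it.
- catch_far (a joint): The same catch on the +x side, sliding in towards the block the other way.
- pad_near (a point): Middle of the finger pad of the near catch, on its outer face (faces the cassette's -x), 46 mm above the cassette's underside. The pad is upright and flat, 18 mm wide along y, its top 58 mm above the cassette's underside, its free part down to the keeper's lip. Over both pads: 58 mm out, 46 mm fully pinched.
- pad_far (a point): The same point on the far catch, facing the cassette's +x.
- pocket_1 (a point): Centre of the floor of the end pocket at y = -66 mm of the cassette, 5 mm above its underside; starts filled (mount_c).
- pocket_2 (a point): Centre of the floor of the pocket at y = -30 mm of the cassette, 5 mm above its underside; starts empty.
- pocket_3 (a point): Centre of the floor of the pocket at y = +30 mm of the cassette, 5 mm above its underside; starts filled (mount_d).
- pocket_4 (a point): Centre of the floor of the end pocket at y = +66 mm of the cassette, 5 mm above its underside; starts empty.
- tray: Fixed shallow steel tray 130 x 150 mm, walls 10 mm high and 3 mm thick, floor 3 mm thick; origin at the centre of its underside on the bench; turned about z by up to 0.5 rad.
- mount_a: Specimen mount to be loaded: upright black resin cylinder, 25 mm across, 22 mm high, about 20 g, a chip of brassy mineral in its top; origin at the centre of its underside. Stands in the tray at first. The mounts are alike: either may go in either empty pocket. Seated, it stands 15 mm out of the cassette's top.
- mount_b: The other mount to be loaded, the same as mount_a; stands in the tray at first, at least 40 mm from it centre to centre.
- mount_c: Mount like mount_a, already seated in pocket_1; stays there.
- mount_d: Mount like mount_a, already seated in pocket_3; stays there.
- jar: Bystander: small glass jar with a blue cap, 44 mm across, 60 mm high, beyond the work; origin at the centre of its underside.
- beaker: Bystander: open glass beaker, 56 mm across, 65 mm high, beyond the work at the right; origin at the centre of its underside.
- mouse: Bystander: black computer mouse 105 x 60 x 30 mm at the right, near the robot; origin at the centre of its underside.
Not all that is in view belongs to the job. What is shaped like the mount_a but turquoise or white is not meant.

How it is judged:
By the outcome, as a careful person would: the job done as asked, in the order asked, and still so for the second after the job is handed in, while the arm keeps its last pose, push and grip.
It also fails if it takes over 64 s, if anything falls off the work surface, if the arm or the gripper's body presses on something with over 40 N, if the wrist force passes 120 N, or if a joint passes its speed limit or range.

## Working session

There is one attempt and no reset: what is moved stays moved. The work goes in short steps, Python scripts to look and compute and a tool call to move; the robot and the scene stay as the last step left them, time stands still between calls to the robot, and variables do not carry over. Pictures are saved under pics/ and viewed, at most 10 in all, crops included, and the job is handed in when it is done.

Besides the shell and the picture viewer there is one more tool, called after "Emit:" as name([rows], argument=value, ...), one row to a line, values as JSON. jog_arm: Moves the arm, as the interface text tells. Its arguments: {"type":"object","properties":{"targets":{"type":"array"},"squeeze":{"type":"number"}},"required":["targets"]}

```bash
mkdir -p pics
cat > h.py <<'E'
import numpy as np, cv2, json
from cell import manip, grab_frame
def snap(n, f):
    g=grab_frame(n); cv2.imwrite(f'pics/{f}.png', cv2.cvtColor(g['frame'],cv2.COLOR_RGB2BGR))
    np.savez(f'pics/{f}.npz', **{k:np.array(v) for k,v in g.items()}); return g
def L(f): return np.load(f'pics/{f}.npz')
def ray(g,p):
    R,t=np.array(g['R']),np.array(g['t'])
    d=R.T@np.array([(p[0]-g['cx'])/g['fx'],(p[1]-g['cy'])/g['fy'],1]); return -R.T@t, d/np.linalg.norm(d)
def onz(g,p,z):
    o,d=ray(g,p); return o+d*(z-o[2])/d[2]
def tri(obs):
    A=0;b=0
    for g,p in obs:
        o,d=ray(g,p); P=np.eye(3)-np.outer(d,d); A=A+P; b=b+P@o
    x=np.linalg.solve(A,b); return x,[np.linalg.norm(np.cross(x-ray(g,p)[0],ray(g,p)[1])) for g,p in obs]
def proj(g,X):
    c=np.array(g['R'])@np.array(X,float)+np.array(g['t']); return np.array([g['fx']*c[0]/c[2]+g['cx'],g['fy']*c[1]/c[2]+g['cy']])
E
python3 - <<'E'
from h import *
a=snap('scene','s0');b=snap('side','d0');c=snap('wrist','w0')
for g in(a,b,c): print(np.round(-np.array(g['R']).T@g['t']), g['fx'])
print(manip.sense())
E
```

```text
[943. 617. 704.] 487.29211224614335
[  278. -1164.   701.] 543.6108941290561
[106. 568. 383.] 333.8705588898947
{'time_s': 0.15, 'joint_pos': array([ 1.24101408e+00,  3.20147554e-01,  1.56537748e+00,  4.30989692e-06,
        1.25738874e+00, -2.00115402e-02]), 'joint_vel': array([-3.63673325e-05, -1.78290312e-03, -5.81672001e-03, -1.41430366e-03,
       -2.84911272e-04,  1.81665916e-03]), 'joint_efforts': array([ 1.79213494e-03, -4.12767220e+01, -2.32155061e+01,  7.29023712e-02,
        4.32212523e-02, -9.19941021e-05]), 'tool_pos': array([175.16800618, 547.28172978, 213.32025165]), 'ee_rot': array([-1.16959775e-04,  1.54267451e-01,  9.88028905e-01, -6.50124487e-04]), 'force': array([-0.19555994,  0.33583109,  0.23421334]), 'moment': array([ 0.00168562, -0.04035781, -0.02436961]), 'grasp_force': 0.0, 'gripper_width': 91.03684545090746}
```

View pics/s0.png

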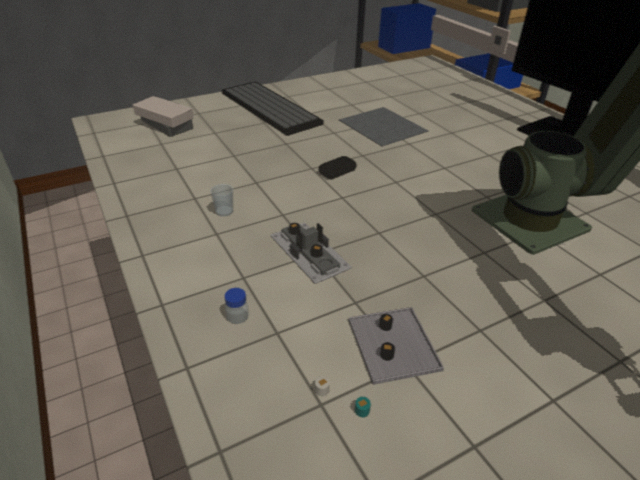

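View pics/d0.png

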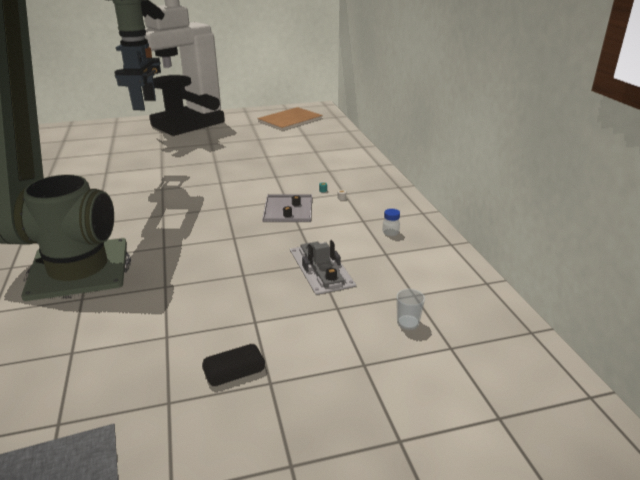

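The scene view shows the tray with two black mounts at (386,322) and (388,351). The white (322,385) and turquoise (363,406) lookalikes stand outside it. The dock is around (311,250), with seated mounts at (294,229) and (316,249). The side view agrees: tray mounts at (296,201) and (287,211), dock at (322,268).

Run:
```python
from h import *
a=L('s0');b=L('d0');w=L('w0')
for n,p,z in [('m1',(386,317),25),('m2',(388,346),25),('white',(322,380),22),('c1',(294,226),33),('c2',(316,246),33),('jar',(236,320),0),('beaker',(224,212),0)]: print(n,onz(a,p,z).round())
for n,p,z in [('m1',(296,198),25),('m2',(287,208),25),('c',(331,271),33)]: print('side',n,onz(b,p,z).round())
print('tray',[onz(a,p,0).round()[:2] for p in [(349,318),(409,309),(441,370),(373,381)]])
print('dock',[onz(a,p,6).round()[:2] for p in [(272,239),(348,263),(320,279),(301,223)]])
s=manip.sense(); p=np.array(s['tool_pos'])
from scipy.spatial.transform import Rotation as Ro
q=s['ee_rot'];R=Ro.from_quat([*q[1:],q[0]]).as_matrix();print(R.round(3))
c=-w['R'].T@w['t'];print('cam in tool',(R.T@(c-p)).round(1)); print('Rcam*Rtool',(w['R']@R).round(3), w['cx'],w['cy'])
```

```text
m1 [521. 125.  25.]
m2 [557. 184.  25.]
white [694. 191.  22.]
c1 [ 553. -204.   33.]
c2 [ 542. -115.   33.]
jar [768. -21.   0.]
beaker [ 664. -378.    0.]
side m1 [557. 174.  25.]
side m2 [520. 121.  25.]
side c [ 550. -213.   33.]
tray [array([571.,  76.]), array([452., 110.]), array([491., 256.]), array([610., 219.])]
dock [array([ 605., -215.]), array([492., -60.]), array([571., -43.]), array([ 517., -240.])]
[[-0.952  0.305 -0.   ]
 [ 0.305  0.952 -0.001]
 [ 0.    -0.001 -1.   ]]
cam in tool [  72.1   -1.1 -169.6]
Rcam*Rtool [[-0.     1.    -0.001]
 [-0.967 -0.001 -0.255]
 [-0.255  0.001  0.967]] 321.4289876835559 235.3227400380123
```

Emit:
jog_arm([
  [[0,0,0],[0,0,0.135],1],
  [[0,0,0],[0,0,0.135],1],
  [[0,0,0],[0,0,0.135],1],
  [[0,0,0],[0,0,0.135],1],
  [[0,0,0],[0,0,0.135],1],
  [[0,0,0],[0,0,0.135],1],
  [[0,0,0],[0,0,0.135],1],
  [[0,0,0],[0,0,0.135],1],
  [[0,0,0],[0,0,0],1],
])

```text
time_s: 1.05
tool_pos: [175.2, 547.5, 213.7]
ee_rot: [0.0, 0.64, 0.768, -0.0]
force: [0.1, -1.4, 0.3]
gripper_width: 91.2
grasp_force: 0.0
```

Emit:
jog_arm([
  [[-0.03,0.012,0],[0,0,0],1],
  [[-0.03,0.012,0],[0,0,0],1],
  [[-0.03,0.012,0],[0,0,0],1],
  [[-0.03,0.012,0],[0,0,0],1],
  [[-0.03,0.012,0],[0,0,0],1],
  [[-0.03,0.012,0],[0,0,0],1],
  [[-0.03,0.012,0],[0,0,0],1],
  [[-0.03,0.012,0],[0,0,0],1],
  [[-0.03,0.012,0],[0,0,0],1],
  [[-0.03,0.012,0],[0,0,0],1],
])

```text
time_s: 2.05
tool_pos: [347.8, 272.9, 214.0]
ee_rot: [-0.0, 0.639, 0.769, 0.0]
force: [-0.2, -0.3, -0.1]
gripper_width: 91.2
grasp_force: 0.0
```

Emit:
jog_arm([
  [[-0.03,0.012,0.007],[0,0,0],1],
  [[-0.03,0.012,0.007],[0,0,0],1],
  [[-0.03,0.012,0.007],[0,0,0],1],
  [[-0.03,0.012,0.007],[0,0,0],1],
  [[-0.03,0.012,0.007],[0,0,0],1],
  [[-0.03,0.012,0.007],[0,0,0],1],
  [[-0.03,0.012,0.007],[0,0,0],1],
  [[-0.03,0.012,0.007],[0,0,0],1],
  [[-0.03,0.012,0.007],[0,0,0],1],
  [[0,0,0],[0,0,0],1],
  [[0,0,0],[0,0,0],1],
])

```text
time_s: 3.15
tool_pos: [501.9, 27.7, 150.5]
ee_rot: [-0.001, 0.64, 0.768, -0.0]
force: [-0.3, 0.2, -0.8]
gripper_width: 91.2
grasp_force: 0.0
```

Run:
```python
from h import *
snap('wrist','w1'); print(manip.sense()['joint_pos'].round(2))
i=cv2.imread('pics/w1.png'); cv2.imwrite('pics/w1b.png',cv2.resize(i,(800,600),interpolation=cv2.INTER_CUBIC))
```

```text
[ 0.03  0.26  1.82  0.    1.06 -0.15]
```

View pics/w1b.png

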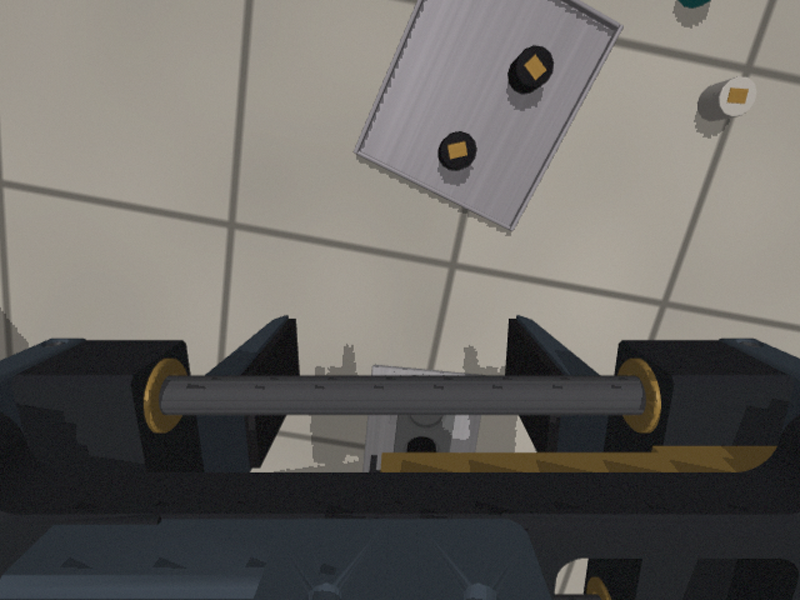

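The wrist view shows the two black mounts inside the tray, tops near (457,149) and (535,67) at 800x600. The white one at (737,97) and the turquoise one at (692,0) lie outside, so they are not meant. I take a second wrist position for triangulation.

Emit:
jog_arm([
  [[0.01,0.03,0],[0,0,0],1],
  [[0.01,0.03,0],[0,0,0],1],
  [[0.01,0.03,0],[0,0,0],1],
  [[0,0,0],[0,0,0],1],
  [[0,0,0],[0,0,0],1],
])

```text
time_s: 3.7
tool_pos: [584.6, 75.0, 150.8]
ee_rot: [-0.0, 0.639, 0.769, -0.0]
force: [-0.0, 0.1, -0.1]
gripper_width: 90.9
grasp_force: 0.0
```

Run:
```python
from h import *
g=snap('wrist','w2');a=L('w1')
# predicted mount tops
P=[onz(a,(457/1.25,148/1.25),25),onz(a,(533/1.25,66/1.25),25)]
out=[]
for n,gg in(('w1',a),('w2',g)):
    im=cv2.imread(f'pics/{n}.png')
    for X in P:
        u,v=proj(gg,X); u0=int(np.clip(u-25,0,590));v0=int(np.clip(v-25,0,430)); print(n,u0,v0,X.round())
        out.append(cv2.resize(im[v0:v0+50,u0:u0+50],(300,300),interpolation=cv2.INTER_CUBIC))
cv2.imwrite('pics/cr.png',np.vstack([np.hstack(out[:2]),np.hstack(out[2:])]))
```

```text
w1 340 93 [520. 127.  25.]
w1 401 27 [558. 185.  25.]
w2 235 131 [520. 127.  25.]
w2 289 70 [558. 185.  25.]
```

View pics/cr.png

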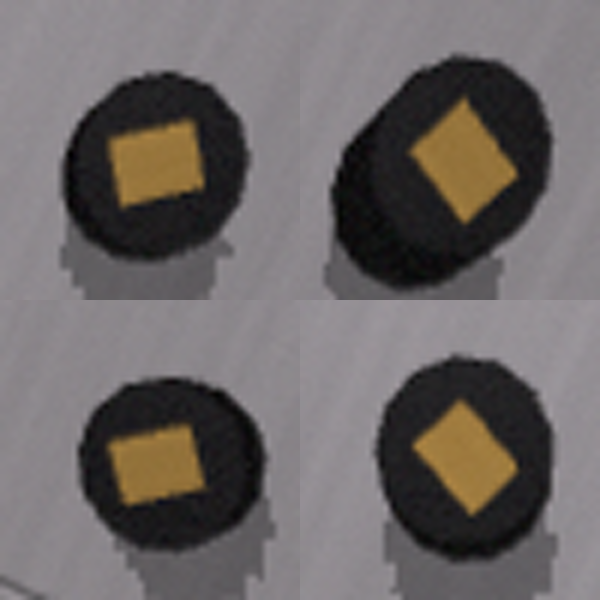

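Enlarged crops (6x): both mounts are black resin with a brassy chip and stand in the tray. The top-disc centres are (366.7,119.7) and (428,51.3) in w1, and (262.5,158) and (316.3,94.2) in w2.

Run:
```python
from h import *
a=L('w1');b=L('w2')
print('m1',tri([(a,(366.7,119.7)),(b,(262.5,158))])); print('m2',tri([(a,(428,51.3)),(b,(316.3,94.2))]))
print('chip1',tri([(a,(340+157/6,93+163/6)),(b,(235+156/6,131+166/6))])); print('chip2',tri([(a,(401+164/6,27+160/6)),(b,(289+166/6,70+157/6))]))
for n,pa,pb in(('m1',(366.7,119.7),(262.5,158)),('m2',(428,51.3),(316.3,94.2))): print(n,onz(a,pa,25).round(1),onz(b,pb,25).round(1))
```

```text
m1 (array([521.85388719, 126.73667645,  22.24036309]), [np.float64(0.10307694924716534), np.float64(0.10307694924707338)])
m2 (array([558.74419572, 185.90293639,  24.71315957]), [np.float64(0.19029623967259274), np.float64(0.19029623967253378)])
chip1 (array([521.1504869 , 126.06428095,  25.05687658]), [np.float64(0.04593403667789557), np.float64(0.04593403667793847)])
chip2 (array([559.37254469, 184.35833872,  24.82588262]), [np.float64(0.07893809643671863), np.float64(0.07893809643675569)])
m1 [521.5 126.6  25. ] [522.4 126.8  25. ]
m2 [558.6 186.   25. ] [558.9 185.7  25. ]
```

Emit:
jog_arm([
  [[-0.04,-0.02,0],[0,0,0],1],
  [[-0.04,-0.02,0],[0,0,0],1],
  [[-0.04,-0.02,0],[0,0,0],1],
  [[-0.04,-0.02,0],[0,0,0],1],
  [[-0.04,-0.02,0],[0,0,0],1],
  [[-0.04,-0.01,0],[0,0,0],1],
  [[-0.04,0,0],[0,0,0],1],
  [[-0.04,0,0],[0,0,0],1],
  [[-0.04,0,0],[0,0,0],1],
  [[0,0,0],[0,0,0],1],
  [[0,0,0],[0,0,0],1],
])

```text
time_s: 4.85
tool_pos: [540.7, -300.1, 150.8]
ee_rot: [-0.001, 0.641, 0.768, 0.0]
force: [-0.1, 0.3, 0.3]
gripper_width: 91.2
grasp_force: 0.0
```

Run:
```python
from h import *
g=snap('wrist','w3')
i=cv2.imread('pics/w3.png'); u,v=proj(g,(550,-145,30)); print(u,v,proj(g,(541,-55,30)),proj(g,(556,-240,30)))
u0,v0=int(np.clip(u-133,0,374)),int(np.clip(v-100,0,280));print(u0,v0)
cv2.imwrite('pics/w3b.png',cv2.resize(i[v0:v0+200,u0:u0+266],(798,600),interpolation=cv2.INTER_CUBIC))
```

```text
369.6396056077627 42.03318509650174 [384.32341252 -98.76105266] [352.67013055 165.47637082]
236 0
```

View pics/w3b.png

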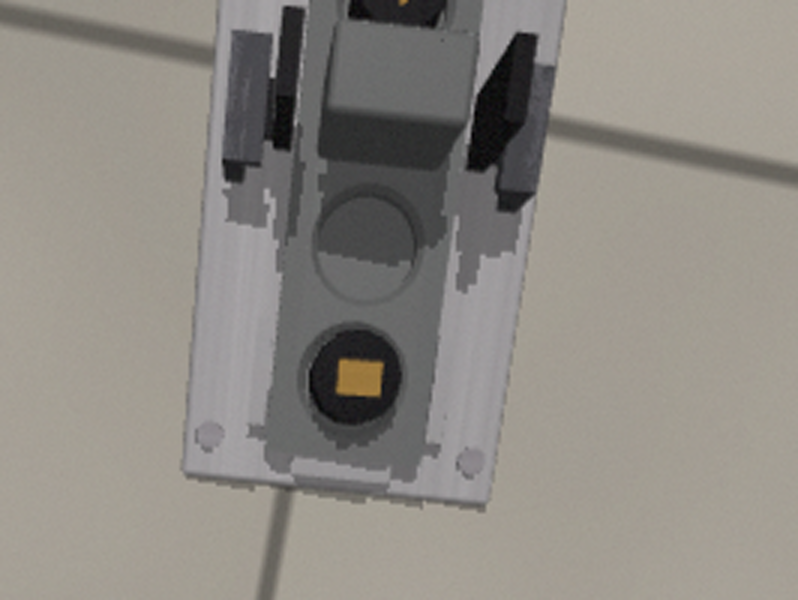

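The enlarged view of the dock's -y half shows empty pocket 2 with its rim centre near (367,245), mount_c near (356,376), and the handle and catches at the top. I take the second dock view nearer.

Emit:
jog_arm([
  [[0.04,-0.01,0],[0,0,0],1],
  [[0.04,-0.01,0],[0,0,0],1],
  [[0.03,-0.01,0],[0,0,0],1],
  [[0,0,0],[0,0,0],1],
  [[0,0,0],[0,0,0],1],
])

```text
time_s: 5.4
tool_pos: [492.2, -195.8, 151.6]
ee_rot: [0.0, 0.639, 0.769, 0.0]
force: [-0.3, -0.3, -0.2]
gripper_width: 91.1
grasp_force: 0.0
```

Run:
```python
from h import *
g=snap('wrist','w4')
i=cv2.imread('pics/w4.png'); u,v=proj(g,(550,-135,30)); print(u,v)
u0,v0=int(np.clip(u-133,0,374)),int(np.clip(v-100,0,280));print(u0,v0)
cv2.imwrite('pics/w4b.png',cv2.resize(i[v0:v0+200,u0:u0+266],(798,600),interpolation=cv2.INTER_CUBIC))
```

```text
401.10861161513986 173.6274730218412
268 73
```

View pics/w4b.png

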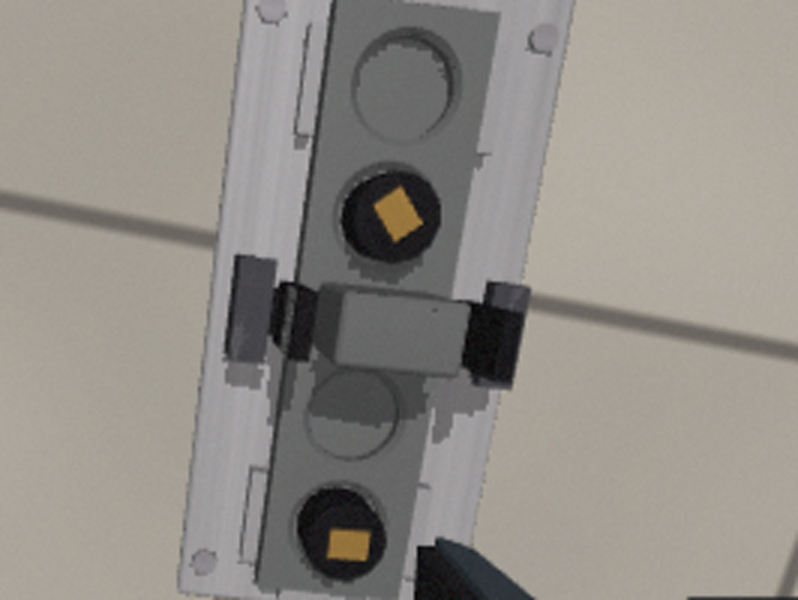

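w4 (3x crop, offset 268,73) shows the whole dock. Pocket 4's rim centre is at (406,85), mount_d at (391,215), pocket 2's rim at (352,415) and mount_c's top at (343,530). Screws are at (271,10), (543,38) and (204,562).

Run:
```python
from h import *
a=L('w3');b=L('w4')
A=lambda u,v:(236+u/3,v/3)
B=lambda u,v:(268+u/3,73+v/3)
print('p2',tri([(a,A(367,245)),(b,B(352,415))]),onz(a,A(367,245),18),onz(b,B(352,415),18))
print('p4',onz(b,B(406,85),18)); print('md',onz(b,B(391,215),33))
print('chipc',tri([(a,A(360,378)),(b,B(349,545))]))
s=[tri([(a,A(208,436)),(b,B(204,562))])[0],onz(b,B(271,10),7),onz(b,B(543,38),7),onz(a,A(470,462),7)]
print('screws',np.round(s,1)); print('BL z7',onz(a,A(208,436),7),onz(b,B(204,562),7)); s[0]=(onz(a,A(208,436),7)+onz(b,B(204,562),7))/2
s=np.array(s); print('centre',s.mean(0)); print('long',[np.arctan2(-(d)[0],d[1]) for d in(s[1]-s[0],s[2]-s[3])],'short',[np.arctan2(d[1],d[0]) for d in(s[2]-s[1],s[3]-s[0])])
print('handle',np.round([onz(b,B(*p),60) for p in[(343,291),(471,303),(458,377),(336,362)]],1),np.mean([onz(b,B(*p),60) for p in[(343,291),(471,303),(458,377),(336,362)]],0))
print('handle tri', [tri([(a,A(*p)),(b,B(*q))])[0].round(1) for p,q in[((478,30),(471,303)),((333,22),(343,291)),((328,112),(336,362)),((466,128),(458,377))]])
```

```text
p2 (array([ 547.96612343, -171.72942545,   14.69433051]), [np.float64(0.2899204445612237), np.float64(0.2899204445612646)]) [ 548.0036377  -172.23879853   18.        ] [ 546.94775497 -171.35103378   18.        ]
p4 [540.1472363  -76.11897522  18.        ]
md [ 541.22262683 -112.1868124    33.        ]
chipc (array([ 552.01699584, -208.29317237,   32.43565239]), [np.float64(0.03202420491822442), np.float64(0.03202420491821429)])
screws [[ 512.6 -230.7    5.3]
 [ 499.2  -61.8    7. ]
 [ 578.4  -54.6    7. ]
 [ 592.1 -224.2    7. ]]
BL z7 [ 512.40855407 -230.84971544    7.        ] [ 512.62468104 -230.03547472    7.        ]
centre [ 545.5541854  -142.75233424    7.        ]
long [np.float64(0.07894291029448133), np.float64(0.08075353113595703)] short [np.float64(0.0895361695945919), np.float64(0.07856312880756301)]
handle [[ 527.7 -134.    60. ]
 [ 560.8 -131.    60. ]
 [ 562.5 -150.2   60. ]
 [ 530.1 -152.2   60. ]] [ 545.27482702 -141.84375894   60.        ]
handle tri [array([ 561. , -131.1,   59.2]), array([ 528.1, -134.3,   56.4]), array([ 530.6, -152.7,   56. ]), array([ 563.3, -150.5,   57. ])]
```

Emit:
jog_arm([
  [[0,0,0],[0,0,0.1],0.55],
  [[0.0355,0.0062,0],[0,0,0],0.55],
  [[0.0355,0.0062,0],[0,0,0],0.55],
  [[0.0355,0.0062,0],[0,0,0],0.55],
  [[0.0355,0.0062,0],[0,0,0],0.55],
  [[0.0355,0.0062,0.01],[0,0,0],0.55],
  [[0.0355,0.0062,0.02],[0,0,0],0.55],
  [[0.0355,0.0062,0.02],[0,0,0],0.55],
  [[0.0355,0.0062,0.02],[0,0,0],0.55],
  [[0.035,0.0062,0.02],[0,0,0],0.55],
  [[0,0,0],[0,0,0],0.55],
  [[0,0,0],[0,0,0],0.55],
])

```text
time_s: 6.65
tool_pos: [522.7, 125.2, 60.4]
ee_rot: [-0.0, 0.677, 0.736, -0.001]
force: [-0.2, 0.1, 0.3]
gripper_width: 50.0
grasp_force: 0.0
```

Emit:
jog_arm([
  [[0.0015,-0.0007,0.012],[0,0,0],0.55],
  [[0,0,0.015],[0,0,0],0.55],
  [[0,0,0.013],[0,0,0],0.55],
  [[0,0,0.008],[0,0,0],0.55],
  [[0,0,0],[0,0,0],0.55],
  [[0,0,0],[0,0,0],0.2],
  [[0,0,0],[0,0,0],0.2],
  [[0,0,0],[0,0,0],0.2],
  [[0,0,0],[0,0,0],0.2],
  [[0,0,0],[0,0,0],0.2],
  [[0,0,0],[0,0,0],0.2],
], squeeze=12)

```text
time_s: 7.75
tool_pos: [522.0, 126.6, 13.5]
ee_rot: [0.0, 0.678, 0.735, 0.0]
force: [-1.7, -1.4, 2.7]
gripper_width: 24.5
grasp_force: 12.0
```

Emit:
jog_arm([
  [[0,0,-0.02],[0,0,0],0.2],
  [[0,0,-0.035],[0,0,0],0.2],
  [[-0.014,0.0003,-0.035],[0,0,0],0.2],
  [[-0.03,0.0003,0],[0,0,0],0.2],
  [[-0.035,0.0002,0],[0,0,0],0.2],
  [[-0.035,0.0002,0],[0,0,0],0.2],
  [[-0.035,0.0002,0],[0,0,0],0.2],
  [[-0.035,0.0002,0],[0,0,0],0.2],
  [[-0.02,0.0002,0.02],[0,0,0],0.2],
  [[0,0,0.03],[0,0,0],0.2],
  [[0,0,0],[0,0,0],0.2],
  [[0,0,0],[0,0,0],0.2],
])

```text
time_s: 8.95
tool_pos: [539.4, -76.4, 52.8]
ee_rot: [-0.001, 0.678, 0.735, -0.0]
force: [0.4, -0.6, 0.2]
gripper_width: 24.8
grasp_force: 12.0
```

Run:
```python
from h import *
snap('wrist','w5')
i=cv2.imread('pics/w5.png'); cv2.imwrite('pics/w5b.png',cv2.resize(i[100:400,120:520],(800,600),interpolation=cv2.INTER_CUBIC))
s=manip.sense();print(s['tool_pos'],s['grasp_force'],s['gripper_width'])
```

```text
[540.16514977 -76.34881745  53.61333448] 11.999888867139816 24.528167680572142
```

View pics/w5b.png

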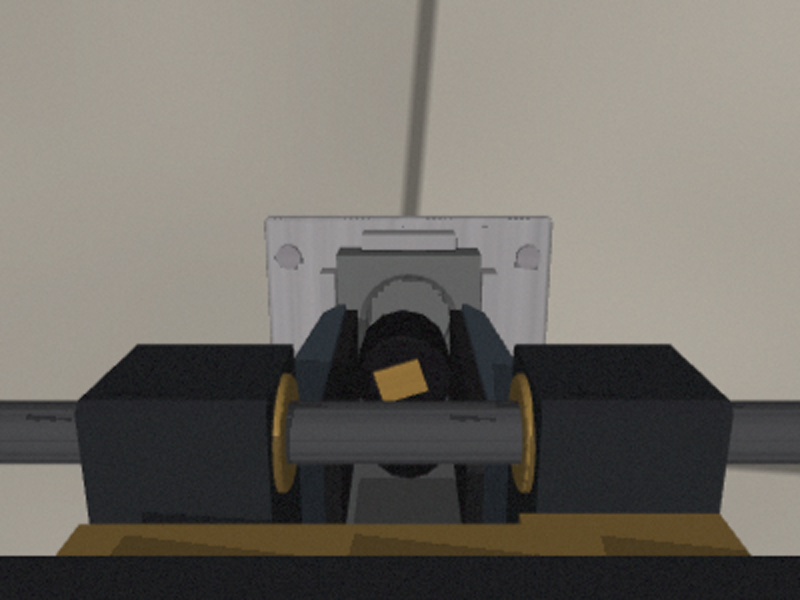

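Held mount at (405,340) is centred sideways over pocket 4's rim at (408,310), to within about half a millimetre. The dock's edges run level, so the yaw is right.

Emit:
jog_arm([
  [[0,0.0004,0.01],[0,0,0],0.2],
  [[0,0,0.01],[0,0,0],0.2],
  [[0,0,0.005],[0,0,0],0.2],
  [[0,0,0.003],[0,0,0],0.2],
  [[0,0,0.002],[0,0,0],0.2],
  [[0,0,0.001],[0,0,0],0.2],
  [[0,0,0],[0,0,0],0.2],
  [[0,0,0],[0,0,0],0.2],
])

```text
time_s: 9.8
tool_pos: [540.3, -76.7, 22.1]
ee_rot: [0.0, 0.678, 0.735, 0.0]
force: [0.5, -0.1, -0.3]
gripper_width: 24.0
grasp_force: 12.0
```

Emit:
jog_arm([
  [[0,0,0.0007],[0,0,0],0.2],
  [[0,0,0.0005],[0,0,0],0.2],
  [[0,0,0],[0,0,0],0.2],
])

```text
time_s: 10.1
tool_pos: [540.4, -76.7, 21.5]
ee_rot: [0.0, 0.678, 0.735, 0.0]
force: [-0.7, 0.2, 5.1]
gripper_width: 24.4
grasp_force: 12.0
```

Emit:
jog_arm([
  [[0,0,0],[0,0,0],0.38],
  [[0,0,0],[0,0,0],0.38],
  [[0,0,0],[0,0,0],0.38],
  [[0,0,-0.01],[0,0,0],0.38],
  [[0,0,-0.03],[0,0,0],0.38],
  [[0.02,0,-0.03],[0,0,0],0.55],
  [[0.04,0.005,0],[0,0,0],0.55],
  [[0.045,0.006,0],[0,0,0],0.55],
  [[0.045,0.006,0],[0,0,0],0.55],
  [[0.045,0.01,0],[0,0,0],0.55],
  [[0.04,0.0066,0.01],[0,0,0],0.55],
  [[0.0252,0.006,0.02],[0,0,0],0.55],
])

```text
time_s: 11.3
tool_pos: [560.0, 189.3, 62.7]
ee_rot: [0.001, 0.677, 0.736, 0.002]
force: [0.8, 0.1, -0.6]
gripper_width: 50.2
grasp_force: 0.0
```

Emit:
jog_arm([
  [[0,0,0],[0,0,0],0.55],
  [[0,0,0],[0,0,0],0.55],
])

```text
time_s: 11.5
tool_pos: [558.2, 186.0, 60.7]
ee_rot: [-0.0, 0.677, 0.736, -0.001]
force: [-0.2, 0.7, -0.5]
gripper_width: 50.1
grasp_force: 0.0
```

Run:
```python
from h import *
g=snap('scene','s6'); i=cv2.imread('pics/s6.png')
cv2.imwrite('pics/s6b.png',cv2.resize(i[200:360,250:450],(750,600),interpolation=cv2.INTER_CUBIC))
```

```text
(no output)
```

View pics/s6b.png

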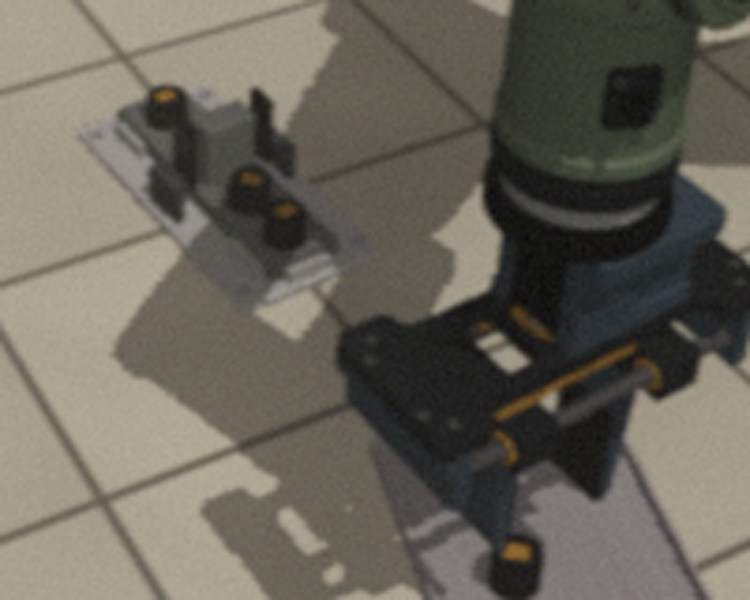

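The enlarged scene crop shows the first mount seated in pocket 4 at (285,222), as high as mount_d at (250,188). The second mount waits at (516,568). I grasp it.

Emit:
jog_arm([
  [[0,0.0005,0.012],[0,0,0],0.55],
  [[0,0,0.015],[0,0,0],0.55],
  [[0,0,0.012],[0,0,0],0.55],
  [[0,0,0.008],[0,0,0],0.55],
  [[0,0,0],[0,0,0],0.55],
  [[0,0,0],[0,0,0],0.2],
  [[0,0,0],[0,0,0],0.2],
  [[0,0,0],[0,0,0],0.2],
  [[0,0,0],[0,0,0],0.2],
  [[0,0,0],[0,0,0],0.2],
  [[0,0,0],[0,0,0],0.2],
], squeeze=12)

```text
time_s: 12.65
tool_pos: [559.4, 186.1, 14.3]
ee_rot: [0.0, 0.678, 0.735, 0.0]
force: [-0.2, -0.6, 2.9]
gripper_width: 24.5
grasp_force: 12.0
```

Emit:
jog_arm([
  [[0,0,-0.02],[0,0,0],0.2],
  [[0,0,-0.035],[0,0,0],0.2],
  [[-0.02,-0.002,-0.035],[0,0,0],0.2],
  [[-0.042,-0.005,0],[0,0,0],0.2],
  [[-0.042,-0.005,0],[0,0,0],0.2],
  [[-0.042,-0.005,0],[0,0,0],0.2],
  [[-0.042,-0.005,0],[0,0,0],0.2],
  [[-0.042,-0.005,0],[0,0,0],0.2],
  [[-0.042,-0.005,0],[0,0,0],0.2],
  [[-0.042,-0.004,0],[0,0,0],0.2],
  [[-0.032,-0.003,0],[0,0,0],0.2],
  [[-0.0102,-0.0013,0],[0,0,0],0.2],
])

```text
time_s: 13.85
tool_pos: [547.4, -175.3, 103.6]
ee_rot: [0.0, 0.679, 0.734, -0.0]
force: [-0.6, -0.0, 0.2]
gripper_width: 24.2
grasp_force: 12.0
```

Emit:
jog_arm([
  [[0,0,0.02],[0,0,0],0.2],
  [[0,0,0.02],[0,0,0],0.2],
  [[0,0,0],[0,0,0],0.2],
  [[0,0,0],[0,0,0],0.2],
])

```text
time_s: 14.25
tool_pos: [547.6, -171.7, 63.7]
ee_rot: [-0.0, 0.678, 0.735, -0.0]
force: [0.0, 0.6, 0.9]
gripper_width: 24.1
grasp_force: 12.0
```

Emit:
jog_arm([
  [[-0.0006,0.0004,0.01],[0,0,0],0.2],
  [[0,0,0.012],[0,0,0],0.2],
  [[0,0,0.008],[0,0,0],0.2],
  [[0,0,0.005],[0,0,0],0.2],
  [[0,0,0.003],[0,0,0],0.2],
  [[0,0,0.002],[0,0,0],0.2],
  [[0,0,0],[0,0,0],0.2],
  [[0,0,0],[0,0,0],0.2],
])

```text
time_s: 15.05
tool_pos: [548.2, -172.9, 23.8]
ee_rot: [-0.0, 0.678, 0.735, 0.0]
force: [-0.3, 0.1, -0.9]
gripper_width: 24.3
grasp_force: 12.0
```

Emit:
jog_arm([
  [[0,0,0.001],[0,0,0],0.2],
  [[0,0,0.0006],[0,0,0],0.2],
  [[0,0,0],[0,0,0],0.2],
])

```text
time_s: 15.35
tool_pos: [548.3, -172.8, 22.4]
ee_rot: [0.0, 0.678, 0.735, 0.0]
force: [-0.0, 2.3, 0.1]
gripper_width: 24.4
grasp_force: 12.0
```

Emit:
jog_arm([
  [[0,0,0.0003],[0,0,0],0.2],
  [[0,0,0],[0,0,0],0.34],
  [[0,0,0],[0,0,0],0.34],
  [[0,0,0],[0,0,0],0.34],
  [[0,0,-0.01],[0,0,0],0.34],
  [[0,0,-0.03],[0,0,0],0.34],
  [[0,0,-0.035],[0,0,0],0.34],
  [[0,0,-0.03],[0,0,0],0.9],
  [[0.015,0,0],[0,0,0],0.9],
  [[0.0153,-0.0002,0],[0,0,0],0.9],
  [[0,0,0],[0,0,0],0.9],
  [[0,0,0],[0,0,0],0.9],
])

```text
time_s: 16.55
tool_pos: [544.6, -142.0, 125.7]
ee_rot: [-0.001, 0.677, 0.736, -0.001]
force: [0.1, 0.0, 0.4]
gripper_width: 68.1
grasp_force: 0.0
```

Run:
```python
from h import *
g=snap('side','d7'); i=cv2.imread('pics/d7.png'); h=snap('scene','s7'); j=cv2.imread('pics/s7.png')
f=lambda i,u,v:cv2.resize(i[v:v+100,u:u+66],(396,600),interpolation=cv2.INTER_CUBIC)
cv2.imwrite('pics/d7b.png',np.hstack([f(i,290,215),f(j,270,200)]))
```

```text
(no output)
```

View pics/d7b.png

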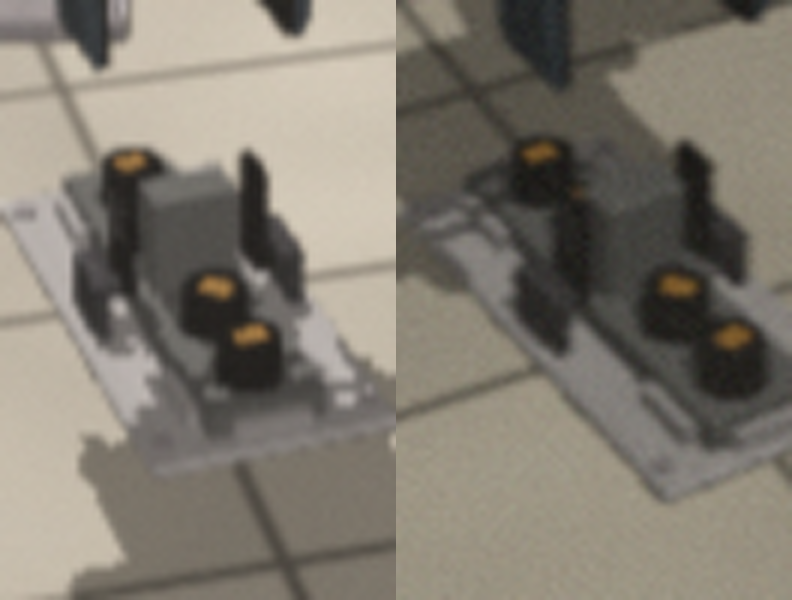

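Both views show all four mounts seated upright (side crop: pocket 2 at (215,300), equal in height to its neighbour at (250,350)). Now the pinch.

Emit:
jog_arm([
  [[0,0.0007,0.02],[0,0,0],0.9],
  [[0,0,0.025],[0,0,0],0.9],
  [[0,0,0.025],[0,0,0],0.9],
  [[0,0,0.012],[0,0,0],0.9],
  [[0,0,0.006],[0,0,0],0.9],
  [[0,0,0],[0,0,0],0.9],
  [[0,0,0],[0,0,0],0.9],
  [[0,0,0],[0,0,0],0.9],
], squeeze=26)

```text
time_s: 17.45
tool_pos: [547.0, -142.9, 39.9]
ee_rot: [0.001, 0.678, 0.735, 0.001]
force: [0.2, -0.8, 0.6]
gripper_width: 82.0
grasp_force: 0.0
```

Emit:
jog_arm([
  [[0,0,0],[0,0,0],0.7],
  [[0,0,0],[0,0,0],0.65],
  [[0,0,0],[0,0,0],0.6],
  [[0,0,0],[0,0,0],0.55],
  [[0,0,0],[0,0,0],0.5],
  [[0,0,0],[0,0,0],0.4],
  [[0,0,0],[0,0,0],0.4],
  [[0,0,0],[0,0,0],0.4],
  [[0,0,0],[0,0,0],0.4],
  [[0,0,0],[0,0,0],0.4],
])

```text
time_s: 18.45
tool_pos: [546.2, -142.7, 39.6]
ee_rot: [0.0, 0.678, 0.735, 0.0]
force: [-0.4, 0.6, 5.9]
gripper_width: 43.7
grasp_force: 26.0
```

Emit:
jog_arm([
  [[0,0,-0.001],[0,0,0],0.4],
  [[0,0,-0.002],[0,0,0],0.4],
  [[0,0,-0.002],[0,0,0],0.4],
  [[0,0,0],[0,0,0],0.4],
])

```text
time_s: 18.85
tool_pos: [546.1, -142.7, 43.7]
ee_rot: [-0.0, 0.678, 0.735, -0.0]
force: [0.1, -1.0, -2.8]
gripper_width: 43.8
grasp_force: 26.0
```

Emit:
jog_arm([
  [[0,0,-0.004],[0,0,0],0.4],
  [[0,0,-0.008],[0,0,0],0.4],
  [[0,0,-0.012],[0,0,0],0.4],
  [[0,0,-0.014],[0,0,0],0.4],
  [[0,0,-0.014],[0,0,0],0.4],
  [[0,0,-0.014],[0,0,0],0.4],
  [[0,0,-0.014],[0,0,0],0.4],
  [[0,0,-0.012],[0,0,0],0.4],
  [[0,0,-0.009],[0,0,0],0.4],
  [[0,0,-0.006],[0,0,0],0.4],
  [[0,0,-0.003],[0,0,0],0.4],
  [[0,0,0],[0,0,0],0.4],
])

```text
time_s: 20.05
tool_pos: [546.2, -142.7, 154.0]
ee_rot: [0.0, 0.678, 0.735, 0.0]
force: [0.2, -0.2, -2.2]
gripper_width: 44.1
grasp_force: 26.0
```

Emit:
jog_arm([
  [[0,0,0],[0,0,0],0.4],
  [[0,0,0],[0,0,0],0.4],
  [[0,0,0],[0,0,0],0.4],
  [[0,0,0],[0,0,0],0.4],
  [[0,0,0],[0,0,0],0.4],
])

```text
time_s: 20.55
tool_pos: [546.1, -142.7, 153.7]
ee_rot: [-0.0, 0.678, 0.735, -0.0]
force: [-0.7, -1.4, -3.2]
gripper_width: 44.1
grasp_force: 26.0
```

Run:
```python
from h import *
g=snap('side','d8'); i=cv2.imread('pics/d8.png'); h=snap('scene','s8'); j=cv2.imread('pics/s8.png')
f=lambda i,u,v:cv2.resize(i[v:v+150,u:u+100],(400,600),interpolation=cv2.INTER_CUBIC)
cv2.imwrite('pics/d8b.png',np.hstack([f(i,275,160),f(j,255,150)]))
s=manip.sense();print(s['moment'],s['gripper_width'],s['force'])
```

```text
[-0.10003953  0.05436406  0.030703  ] 43.94159093191928 [ 0.47939342  0.73360622 -2.20371552]
```

View pics/d8b.png

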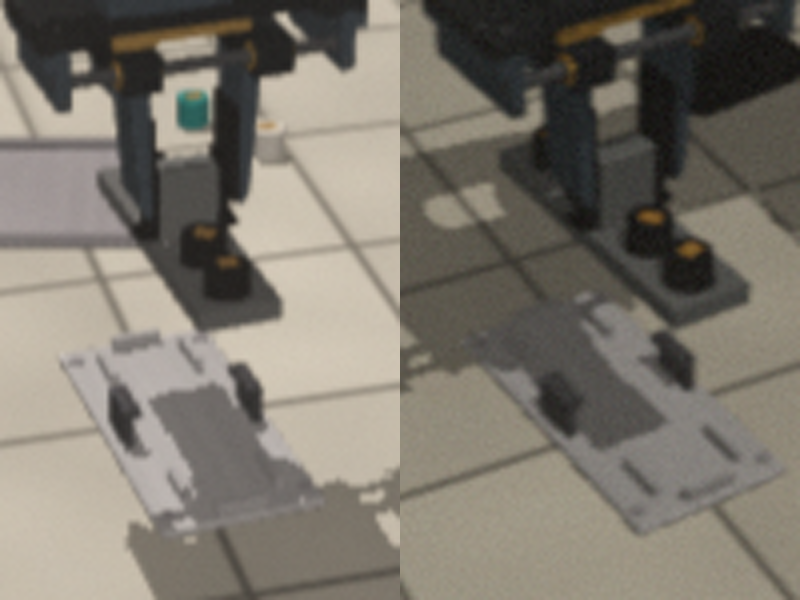

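Both views show the cassette clear of the dock and held at the pinched catches, with mounts visible at both ends. I check the level from common corners.

Run:
```python
from h import *
d=L('d8');s=L('s8')
D=lambda u,v:(275+u/4,160+v/4)
S=lambda u,v:(255+(u-400)/4,150+v/4)
print('-y+x',tri([(d,D(280,296)),(s,S(501,153))])); print('+y-x',tri([(d,D(99,174)),(s,S(747,284))]))
# expected top corners, level, top z ~ 132
c,sn=np.cos(.081),np.sin(.081)
for z in(127,132,137):
  for x,y in((23,-88),(-23,88),(23,88)):
    X=(546+c*x-sn*y,-142.7+sn*x+c*y,z); a=proj(d,X);b=proj(s,X); print(z,x,y,((a-[275,160])*4).round(),((b-[255,150])*4+[400,0]).round())
i=cv2.imread('pics/w4.png')
snap('wrist','w8')
```

```text
-y+x (array([ 575.13152145, -224.95965301,  129.96975241]), [np.float64(0.6642891862553535), np.float64(0.664289186255623)])
+y-x (array([515.69313664, -58.92980182, 127.92155681]), [np.float64(0.8388505409808286), np.float64(0.8388505409807404)])
127 23 -88 [282. 304.] [496. 155.]
127 -23 88 [ 97. 173.] [747. 288.]
127 23 88 [172. 161.] [671. 317.]
132 23 -88 [282. 296.] [495. 147.]
132 -23 88 [ 97. 166.] [747. 280.]
132 23 88 [172. 154.] [671. 309.]
137 23 -88 [283. 287.] [495. 140.]
137 -23 88 [ 97. 158.] [748. 272.]
137 23 88 [172. 146.] [671. 301.]
```

The corners agree to about 2 mm in height, so it is level, with the underside near 118 mm. Four mounts are in place; handing in.

```bash
python3 -c "
from cell import manip
print(manip.job_done())"
```

```text
the job is handed in; nothing more can be done
None
```

Both mounts are in the empty pockets, and the job was handed in with the cassette held level by its pinched catches, underside about 118 mm above the bench; the hand-in gave no verdict.

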